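# Clamp a pack of formers with the knob under the shelf

### The arm

A 6-joint arm with a two-finger parallel gripper is mounted at the origin on the work surface. World frame = base frame: x ahead of the robot, y to its left, z up, the work surface at z = 0. Lengths are in mm, angles in rad, forces in N, time in s.
With the tool pointing down it reaches from about 350 to 875 mm from the base axis. Payload 4.2 kg.
Tool frame: the origin (TCP) lies midway between the tips of the shut fingers; the grasp point (between the pads) lies 19 mm behind it; z points along the fingers, y is the direction in which the jaws open and shut (so a half turn about z gives the same grasp; the last joint's range is limited). The gripper opens to 85 mm and grips with 20 to 120 N. Pads are 22 mm wide; open, the fingers measure 114 mm over their backs; the gripper's body (76 mm by 85 mm) begins 54 mm behind the grasp point. The pads swing forward as they close: fully open they stand 13 mm farther back than shut.
Start: joints at [1.472, 0.385, 0.008, 0, -1.194, -0.259], TCP at [218.851, 585.409, 231.312] pointing down, gripper open.
Joint ranges: [-3.14, 3.14], [-1.21, 2.06], [-1.07, 1.41], [-3.16, 2.05], [-2.99, -0.16], [-3.1, 3.1]. Speed limits (rad/s): [2.79, 2.79, 3.14, 3.14, 3.14, 3.14].

### API

Orientations are given as a unit quaternion [x, y, z, w].
In Python, from bench import arm, eyes, nets gives the robot as it stands.
- The arm moves only by the tool jog_arm, never from a script. Its argument "rows" is a list of rows, each a list of 3 entries, a list of its own where there are three numbers: the shift along the tool's x, y, z in cm, then the turn, a rotation vector about the tool's x, y, z in degrees, then the finger opening in cm, from 0 to 8.54. In form: [[[x, y, z], [ax, ay, az], jaw], ...]. A call has 1 to 10 rows; each row shifts and turns the commanded pose from where the row before left it, along the tool's axes as they then stand; what a row does not reach is not made up. A row lasts 1/8 s, in which the tool goes at most 62.5 mm and 10.7 degrees, less where a joint would pass 70% of its speed; a pose out of reach is approached as far as the arm can. A call with a gripper value outside its range is refused whole. The fingers move at their own pace and stop on an object; the grip force is fixed at half the most. Time passes only in rows, so rows that do not move let the fingers close. It gives the time, the measured TCP pose, the force and the opening at its end, in the units of the state.
- arm.read_state(): the state, without advancing time (a new reading comes with each control period).
- eyes.get_image(name): name is "scene" or "top"; returns the picture (480x640x3 uint8, red, green, blue); there is no depth.
- eyes.camera_model(name): a dict with "K" (3x3 intrinsics, pixels), "k1" (the pictures are not rectified: a ray, as slopes to the right and down, at radius r is drawn at 1 + k1 r^2 times it, then the intrinsics apply), "rvec" (rotation vector, rad) and "tvec" (3), from world to camera coordinates, as OpenCV has them. Camera axes: x right, y down, z forward; pixel columns grow to the right and rows downward; lengths in mm; the calibration is good to about 2 mm. A picture is of the moment at which its call begins. camera_model takes no time and is no camera call.
- arm.job_done(): hands the job in, once; it reports no verdict.
Trained networks look in the newest picture that a camera, given by its name, has taken for a name from the list of things; names that differ only in an ending like _2 or _b are one class to them, and where a whole thing is asked for, a point or a joint stands for the part that bears it (a point fixed in the world has none). Each returns a list of dicts, best first, with "conf" (0 to 1); they miss things now and then, are a little off and sometimes report something else, mostly with a low value. They report only what shows in the picture. A call takes as long as a camera call. They do not tell look-alikes from the thing itself.
- nets.boxes_of(camera, name): "position" ([column, row] as shares, 0 to 1, of the picture: columns of its width, rows of its height, amid what is visible of it).
The state is a dict: "clock": time; "joints": joint angles; "joint_vel": joint speeds; "joint_efforts": joint torques, N m; "position": TCP position; "ee_rot": TCP orientation; "contact_force": force on the tool from outside, world axes, zero at the start; "wrist_torque": the same for the moment, N m; "gripper_width": finger opening in mm.
Only numpy, scipy, OpenCV 4.12 (cv2) and the standard library are available. Lean on these libraries where they do the work, as an engineer would, in place of code of your own. Each camera call takes 0.05 s, during which the arm holds its last target.

### The job

Stand the round-topped pack of wooden formers upright in the open clamp on top of the little plywood shelf, between the fence and the jaw, with its flat faces towards them, and let go of it. Then tighten the clamp, only by turning the star-shaped knob mounted under the shelf's far edge, until you feel the jaw hold the pack firmly; the wood is soft, so do not crush it or strain the knob, and leave the other things where they are.

Things in the scene. Friction and masses are not known exactly. Their poses are not given: they have to be found in the camera images.
- shelf: Plywood riser shelf, 180 (x) x 300 (y) mm, top surface 120 mm above the table, board 15 mm thick, on two end legs. Origin on the table under the middle of the board; x points to the far edge (away from the robot), z up. On top, centred on y = 0, a clamp of two 20 mm high aluminium bars along y: the fence (110 mm long, nearer the robot) and the jaw (90 mm).
- clamp_mid (a point): Point on the shelf's top, shelf x = -31 mm, y = 0, where the pack's 24 mm thickness always finds room between the open bars. The fence does not move in a run but was set by hand: its clamping face lies 17 to 29 mm to the robot's side of this point, not reported, so where the clamp tightens must be felt.
- jaw: Jaw bar, 18 (x) x 90 (y) x 20 mm. Origin: middle of the lower edge of its clamping face, which looks to the shelf's -x. Moved only by the knob, 12 mm towards the fence per rad, through a carriage 9 mm behind it and two springs, together 5 N per mm: once the pack is pinched the clamping force grows by about 50 N per rad of knob, and stays (up to about 16 N) when the knob is let go.
- knob_hub (a point): On the knob's upright axis at mid-height of its arms, at shelf x = 70, y = 0, 90 mm above the table. Black five-armed star knob under the board: hub 34 mm across, five even level arms, 12 mm wide, 14 mm tall, round ends, reaching 70 mm from the axis: up to 50 mm past the far edge, where closed fingertips lowered beside an arm can push its flat side.
- knob (a joint): Knob angle, rad, 0 to 2.8, starts at 0 to 0.4. Tightens (grows) counter-clockwise seen from above: far-side arms move to shelf +y. At 0 one arm lies along shelf +x, the others every 72 degrees. Dry friction 0.2 N m: about 4 N at 50 mm from the axis turns it freely, about 7 N is needed for a clamping force of 12 N. May need pushes on several arms in turn.
- pack: Pack of light wooden formers bolted together, tombstone outline: 24 mm thick (x), 70 mm wide (y), 70 mm tall (z), square below, round on top, a dark disc on both faces, about 110 g. Origin: middle of its underside. Starts upright on the table to one side of the shelf. Grip it across the 24 mm in its upper half, keeping the fingers above the 20 mm high clamp bars.
- sander: Bystander: wooden sanding block with a ridge grip, 55 x 85 x 37 mm, on the table. Origin at its underside.
- glue: Bystander: white glue bottle, 42 mm in diameter, 110 mm tall, on the table. Origin at its underside.
- paint: Bystander: small paint jar, 34 mm in diameter, 40 mm tall, on top of the shelf at its +y end. Origin at its underside.
- tape: Bystander: roll of paper tape lying flat, 52 mm in diameter, 15 mm tall, on top of the shelf at its -y end. Origin at its underside.
- pot: Bystander: white ceramic cup, 72 mm in diameter, 90 mm tall, on the table. Origin at its underside.
Mind the look-alikes: they are no part of the job. Leave any blue look-alike of the pack alone.

How it is judged:
By the outcome, as a careful person would: the job done as asked, in the order asked, and still so for the second after the job is handed in, with the robot touching nothing.
It also fails if it takes over 72 s, if anything falls off the work surface, if the arm or the gripper's body presses on something with over 40 N, if the wrist force passes 120 N, or if a joint passes its speed limit or range.

## Working session

There is one attempt and no reset: what is moved stays moved. The work goes in short steps, Python scripts to look and compute and a tool call to move; the robot and the scene stay as the last step left them, time stands still between calls to the robot, and variables do not carry over. Pictures are saved under pics/ and viewed, and the job is handed in when it is done.

Besides the shell and the picture viewer there is one more tool, called after ">>>" as name([rows], argument=value, ...), one row to a line, values as JSON. jog_arm: Moves the arm, as the interface text tells. Its arguments: {"type":"object","properties":{"rows":{"type":"array","items":{"type":"array"}}},"required":["rows"]}

```bash
mkdir -p pics; ls; python3 - <<'E'
from bench import arm, eyes, nets
import cv2
for n in ("scene","top"):
    im=eyes.get_image(n); cv2.imwrite(f"pics/{n}0.png",im[:,:,::-1])
    print(n,eyes.camera_model(n))
    for t in ("pack","shelf","knob_hub","jaw","paint","tape","sander","glue","pot"):
        print(t,[( [round(d["position"][0]*640),round(d["position"][1]*480)],round(d["conf"],2)) for d in nets.boxes_of(n,t)])
print(arm.read_state())
E
```

```text
pics
scene {'K': array([[494.1044517 ,   0.        , 313.80544514],
       [  0.        , 494.1044517 , 240.21244839],
       [  0.        ,   0.        ,   1.        ]]), 'k1': -0.01113503891376709, 'rvec': array([ 1.62800146,  1.69204447, -0.88134564]), 'tvec': array([  14.03038993, -215.05259965, 1349.26669768])}
pack [([467, 262], 0.96), ([441, 235], 0.88), ([322, 257], 0.3)]
shelf [([319, 254], 0.75)]
knob_hub [([325, 287], 0.88), ([323, 253], 0.29)]
jaw [([322, 228], 0.91)]
paint [([385, 213], 0.6), ([322, 254], 0.56)]
tape [([250, 221], 0.78)]
sander [([170, 246], 0.83)]
glue [([123, 311], 0.83)]
pot [([489, 300], 0.67)]
top {'K': array([[519.45125919,   0.        , 314.3259241 ],
       [  0.        , 519.45125919, 238.38527122],
       [  0.        ,   0.        ,   1.        ]]), 'k1': -0.045623662313314176, 'rvec': array([ 2.1824186 , -2.15984522,  0.10806005]), 'tvec': array([4.83657504e-01, 5.24063576e+02, 9.73333567e+02])}
pack [([161, 266], 0.98), ([175, 314], 0.56)]
shelf [([304, 230], 0.9)]
knob_hub [([154, 188], 0.71), ([295, 174], 0.55)]
jaw [([305, 235], 0.69)]
pa
[... 172 characters left out ...]
: array([ 1.47156443e+00,  3.84685290e-01,  7.89237769e-03, -2.74611960e-05,
       -1.19400741e+00, -2.58566254e-01]), 'joint_vel': array([-1.39353090e-03, -2.23728816e-03,  1.20327325e-03,  1.05179008e-03,
        2.83161939e-07, -1.51662948e-06]), 'joint_efforts': array([ 2.07320686e-04, -3.92095721e+01,  1.88617980e+01,  4.19054434e+00,
       -3.37969877e-04, -2.44377659e-06]), 'position': array([218.86350144, 585.39346178, 231.31389434]), 'ee_rot': array([ 9.84039295e-01, -1.77951299e-01, -1.25677627e-05,  3.00941349e-06]), 'contact_force': array([-0.24919635, -0.64866339,  0.00873013]), 'wrist_torque': array([-0.02745518,  0.02185818, -0.01185973]), 'gripper_width': 85.38078476958908}
```

View pics/scene0.png

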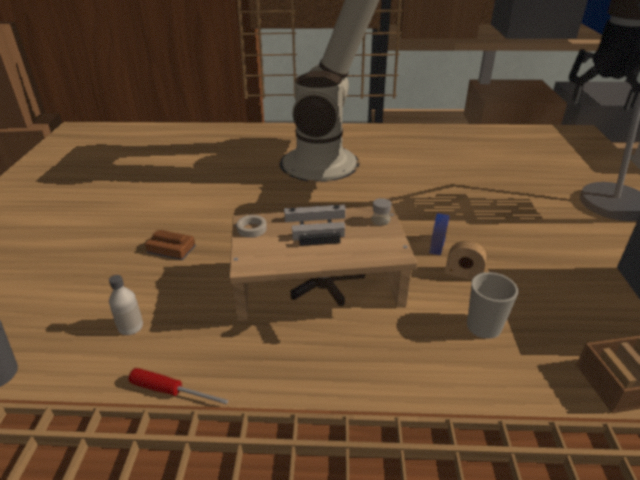

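View pics/top0.png

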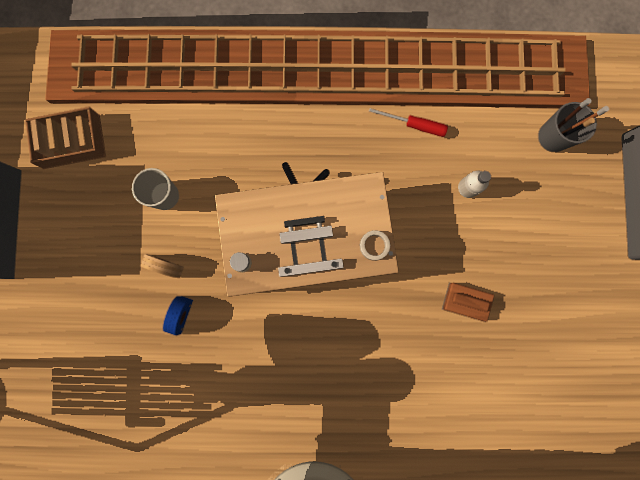

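The top view has the shelf centred near (306,234), with a wooden pack at (161,265) and a blue one at (177,315). In the scene view these are at (467,262) and (441,235). The wooden, round-topped one with the dark disc fits the description and the blue one is the look-alike. I'll confirm that in an enlarged crop.

```bash
python3 - <<'E'
import cv2,numpy as np
s=cv2.imread("pics/scene0.png");t=cv2.imread("pics/top0.png")
def crop(im,x,y,w,h,k): return cv2.resize(im[y:y+h,x:x+w],None,fx=k,fy=k,interpolation=cv2.INTER_CUBIC)
cv2.imwrite("pics/c_shelf_top.png",crop(t,200,155,210,150,3.8))
a=crop(s,410,200,130,150,3); b=crop(t,120,235,130,150,3)
cv2.imwrite("pics/c_pack.png",np.hstack([a,b]))
cv2.imwrite("pics/c_shelf_sc.png",crop(s,220,190,200,140,4))
E
```

```text
(no output)
```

View pics/c_shelf_top.png

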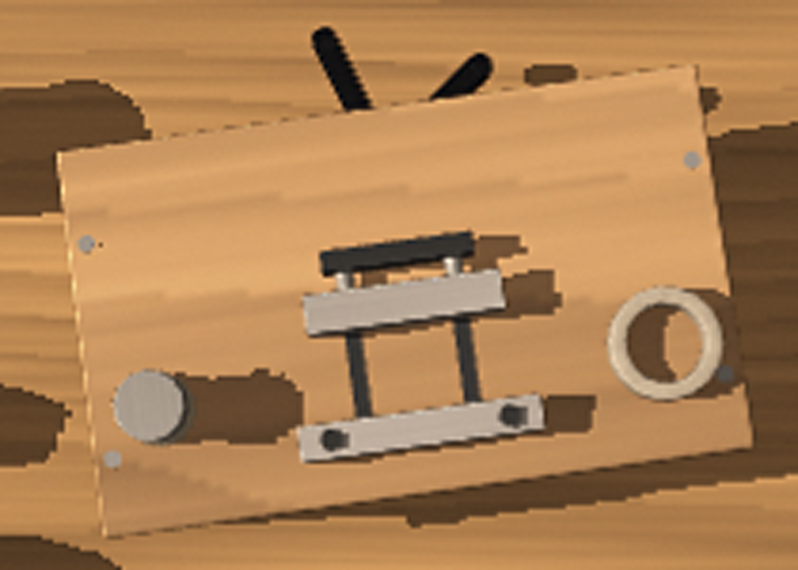

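View pics/c_pack.png

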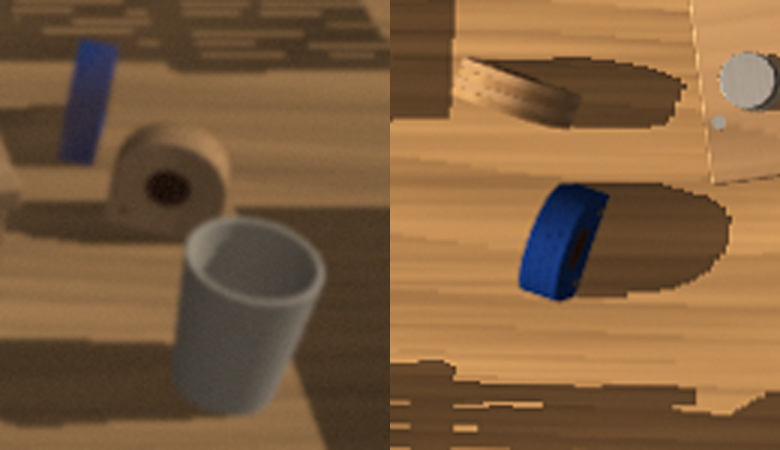

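View pics/c_shelf_sc.png

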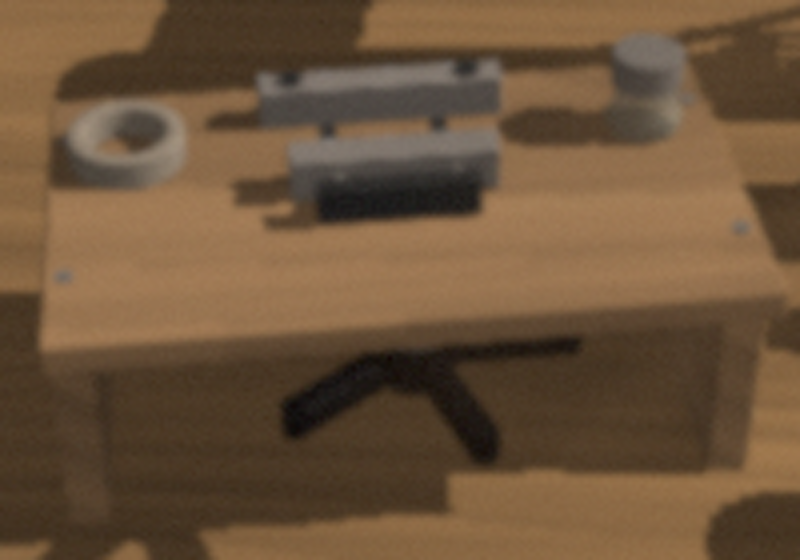

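```bash
cat > h.py <<'E'
import numpy as np,cv2
from scipy.optimize import least_squares
from bench import arm,eyes,nets
C={n:eyes.camera_model(n) for n in("scene","top")}
def proj(n,P):
    c=C[n];P=np.atleast_2d(np.array(P,float))
    d=np.array([c["k1"],0,0,0,0])
    return cv2.projectPoints(P,c["rvec"],c["tvec"],c["K"],d)[0].reshape(-1,2)
def unproj(n,uv,z):
    c=C[n];R=cv2.Rodrigues(c["rvec"])[0];d=np.array([c["k1"],0,0,0,0])
    q=cv2.undistortPoints(np.array(uv,float).reshape(-1,1,2),c["K"],d).reshape(-1,2)
    o=-R.T@c["tvec"];r=np.c_[q,np.ones(len(q))]@R
    return o+r*((z-o[2])/r[:,2])[:,None]
def T(p,L):
    L=np.atleast_2d(np.array(L,float));c,s=np.cos(p[2]),np.sin(p[2])
    return np.c_[p[0]+c*L[:,0]-s*L[:,1],p[1]+s*L[:,0]+c*L[:,1],L[:,2]]
E
python3 - <<'E'
from h import *
Lt=[[90,150,120],[90,-150,120],[-90,-150,120],[-90,150,120]]
ut=np.array([[215,195],[382.9,172.4],[397.9,272.1],[227.6,296.3]])
Ls=[[90,-150,120],[90,150,120],[-90,-150,120],[-90,150,120]]
us=np.array([[230.5,278],[415.75,264.25],[233.75,215],[392.5,213]])
f=lambda p:np.r_[(proj("top",T(p,Lt))-ut).ravel(),(proj("scene",T(p,Ls))-us).ravel()]
ft=lambda p:(proj("top",T(p,Lt))-ut).ravel()
fs=lambda p:(proj("scene",T(p,Ls))-us).ravel()
for g in(f,ft,fs):
    r=least_squares(g,[500,0,0.1]);print(r.x.round(3),g(r.x).round(1))
p=least_squares(f,[500,0,.1]).x
off=np.array([200,155])
k=unproj("top",np.array([[300,424],[540,394],[306,335],[505,307]])/3.8+off,140)
c,s=np.cos(p[2]),np.sin(p[2]);d=k[:,:2]-p[:2];print("bars local",np.c_[c*d[:,0]+s*d[:,1],-s*d[:,0]+c*d[:,1]].round(1))
k=unproj("top",np.array([[325,33],[482,65]])/3.8+off,97)
d=k[:,:2]-p[:2];print("arm ends local",np.c_[c*d[:,0]+s*d[:,1],-s*d[:,0]+c*d[:,1]].round(1))
k=unproj("top",np.array([[153,400],[665,342]])/3.8+off,[160][0]);print("paint",k[0],"tape",unproj("top",np.array([[665,342]])/3.8+off,135)[0])
# pack
o=[-cv2.Rodrigues(C[n]["rvec"])[0].T@C[n]["tvec"] for n in C];print(o)
print("disc",unproj("scene",[[466,262.7]],35),"packtop",unproj("top",[[161,265]],60),unproj("scene",[[441,235]],35))
print("pot",unproj("top",[[153,188]],90))
E
```

```text
[5.25843e+02 2.01810e+01 1.41000e-01] [ 0.1 -2.4  0.9 -1.6  0.9 -0.2 -0.8 -1.7 -1.3 -1.6  2.5 -1.2 -0.4 -0.7
  0.3 -8.6]
[5.2329e+02 2.0635e+01 1.4900e-01] [-0.5 -0.3  0.2 -0.8  0.9  0.6 -0.7  0.4]
[5.32244e+02 1.98310e+01 1.27000e-01] [-3.1  0.2  2.3  2.2 -0.5  0.5  1.4 -6.3]
bars local [[-54.7  53.5]
 [-55.4 -54.4]
 [-15.6  45.9]
 [-14.7 -44.2]]
arm ends local [[131.   21.2]
 [105.8 -51.1]]
paint [473.00531475 128.4237885  160.        ] tape [502.93631775 -98.00376219 135.        ]
[array([1220.70229122,   48.60730299,  611.95452463]), array([ 425.58905368,    6.20262865, 1020.22379033])]
disc [[481.99060445 293.61670007  35.        ]] packtop [[468.06447599 289.84986359  60.        ]] [[392.47073543 261.69622117  35.        ]]
pot [[607.01065177 301.34503136  90.        ]]
```

```bash
python3 - <<'E'
from h import *
a=np.linspace(0,np.pi,13)
out=[[0,-35,0]]+[[0,35*-np.cos(t),35+35*np.sin(t)] for t in a]+[[0,35,0]]
out=np.array(out)
for i,p in enumerate([(474,292,0.2),(474,292,0.35),(474,292,0.5)]):
    ims=[]
    for n,(x,y) in (("scene",(410,200)),("top",(120,235))):
        im=cv2.imread(f"pics/{n}0.png")[y:y+110,x:x+130];im=cv2.resize(im,None,fx=3,fy=3,interpolation=cv2.INTER_CUBIC)
        for dx,c in((-12,(0,255,0)),(12,(0,0,255))):
            q=(proj(n,T(p,out+[dx,0,0]))-[x,y])*3
            cv2.polylines(im,[q.round().astype(int)],True,c,1)
        ims.append(im)
    cv2.imwrite(f"pics/pf{i}.png",np.hstack(ims))
ims=[cv2.imread(f"pics/pf{i}.png") for i in range(3)]
cv2.imwrite("pics/pfa.png",cv2.resize(np.vstack(ims),(472,600)) if 0 else cv2.resize(np.vstack(ims),None,fx=.6,fy=.6))
E
```

```text
(no output)
```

View pics/pfa.png

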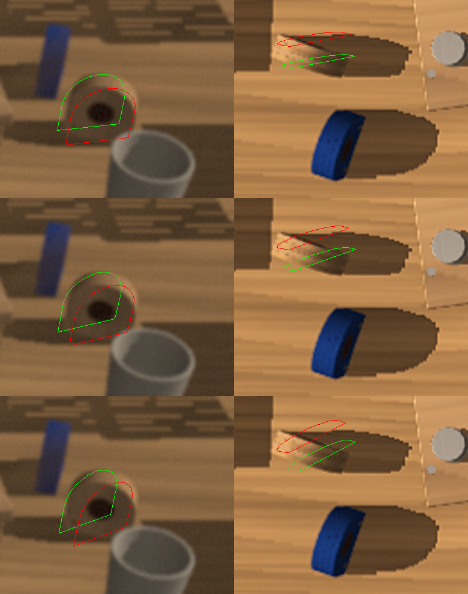

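```bash
cat > ov.py <<'E'
from h import *
import sys
a=np.linspace(0,np.pi,13)
out=np.array([[0,-35,0]]+[[0,35*-np.cos(t),35+35*np.sin(t)] for t in a]+[[0,35,0]])
disc=np.array([[12,11*np.cos(t),35+11*np.sin(t)] for t in np.linspace(0,6.28,20)])
rows=[]
for p in eval(sys.argv[1]):
    ims=[]
    for n,(x,y) in (("scene",(435,230)),("top",(130,245))):
        im=cv2.imread(f"pics/{n}0.png")[y:y+57,x:x+77];im=cv2.resize(im,None,fx=5,fy=5,interpolation=cv2.INTER_CUBIC)
        for dx,c in((-12,(0,255,0)),(12,(0,0,255))):
            q=(proj(n,T(p,out+[dx,0,0]))-[x,y]+.5)*5
            cv2.polylines(im,[q.round().astype(int)],True,c,1)
        if n=="scene": cv2.polylines(im,[((proj(n,T(p,disc))-[x,y]+.5)*5).round().astype(int)],True,(255,255,0),1)
        ims.append(im)
    rows.append(np.hstack(ims))
cv2.imwrite(sys.argv[2],np.vstack(rows))
E
python3 ov.py "[(468,293,-.22),(468,293,-.3)]" pics/o1.png
```

```text
(no output)
```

View pics/o1.png

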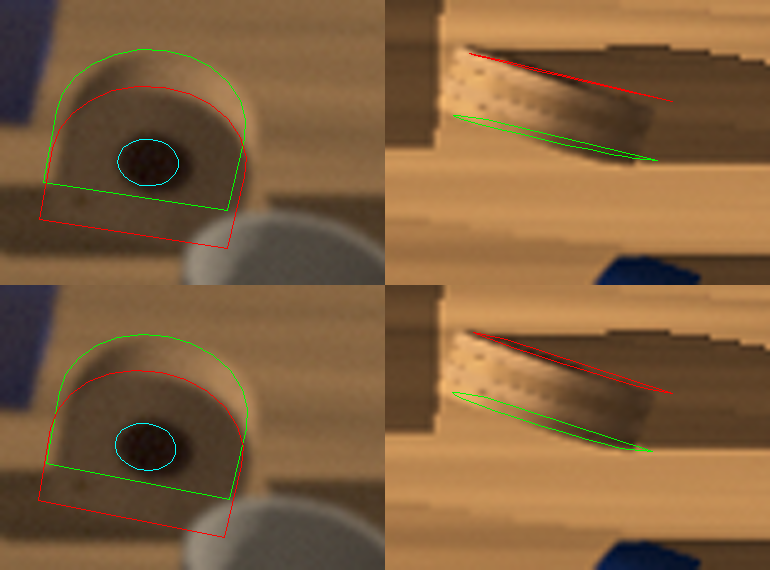

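```bash
python3 ov.py "[(468,299,-.25),(466,300,-.29)]" pics/o2.png
```

```text
(no output)
```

View pics/o2.png

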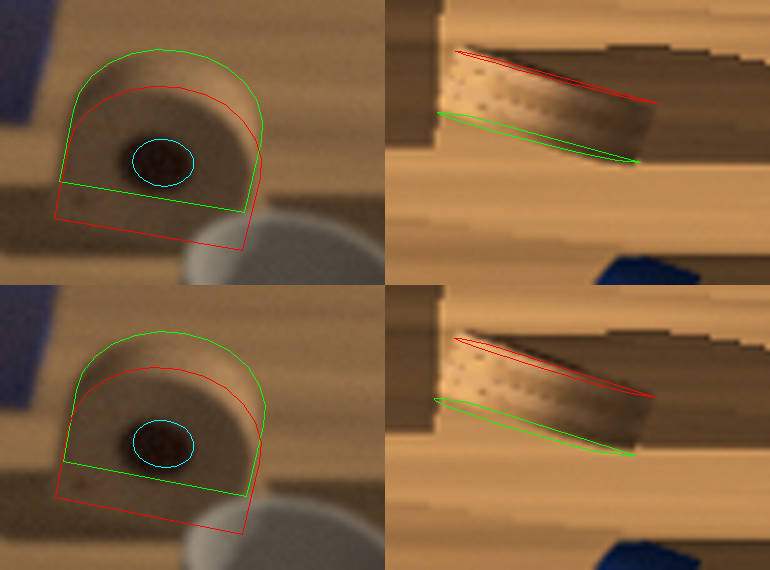

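The enlarged crop confirms it: the wooden tombstone with the dark disc is the pack, at about (468, 297) with yaw -0.26. The shelf is at about (523.5, 20.5) with yaw 0.148, the fence face is near shelf x -54, and the knob is at about 0.31 rad. I'll move above the pack next.

>>> jog_arm([
  [[4.2,2.3,0],[0,0,0],5],
  [[4.2,2.3,0],[0,0,0],5],
  [[4.2,2.3,0],[0,0,0],5],
  [[4.2,2.3,0],[0,0,0],5],
  [[4.2,2.3,0],[0,0,0],5],
  [[4.2,2.3,0],[0,0,0],5],
  [[4.2,2.3,0],[0,0,0],5],
  [[4.2,2.3,0],[0,0,0],5],
])

```text
clock: 2.0
position: [470.1, 294.1, 231.6]
ee_rot: [0.984, -0.178, 0.0, -0.0]
contact_force: [0.8, 0.8, 0.4]
gripper_width: 50.1
```

>>> jog_arm([
  [[0,0,0],[0,0,9.4],5],
  [[0,0,0],[0,0,9.4],5],
  [[0,0,0],[0,0,9.4],5],
  [[0,0,0],[0,0,9.4],5],
  [[0,0,0],[0,0,9.4],5],
  [[0,0,0],[0,0,9.4],5],
  [[0,0,0],[0,0,9.4],5],
  [[0,0,0],[0,0,9.4],5],
  [[0,0,0],[0,0,9.4],5],
  [[0,0,0],[0,0,0],5],
])

```text
clock: 3.25
position: [469.1, 295.4, 231.4]
ee_rot: [-0.609, 0.793, 0.0, 0.0]
contact_force: [0.1, -0.4, -0.6]
gripper_width: 49.8
```

```bash
cat > go.py <<'E'
from h import *
import sys
from scipy.spatial.transform import Rotation as Ro
# usage: go.py x y z yaw : tool-frame shift (cm), turn (deg)
s=arm.read_state();R=Ro.from_quat(s["ee_rot"]).as_matrix();a=np.arctan2(R[1,0],R[0,0])
print("t",s["clock"],"pos",s["position"].round(1),"yaw",round(a,3),"tilt",R[:,2].round(3),"F",s["contact_force"].round(2),"M",s["wrist_torque"].round(2),"w",round(s["gripper_width"],1),"j",s["joints"].round(2))
if len(sys.argv)>4:
    t=np.array(list(map(float,sys.argv[1:4])));y=float(sys.argv[4])
    print("shift cm (current axes)",(R.T@(t-s["position"])/10).round(2)," turn deg",round(-np.degrees((y-a+np.pi)%(2*np.pi)-np.pi),1))
E
python3 go.py 468.5 297 28 -1.83
python3 - <<'E'
from h import *
for n in C: cv2.imwrite(f"pics/{n}1.png",eyes.get_image(n)[:,:,::-1])
E
```

```text
t 3.25 pos [469.1 295.4 231.4] yaw -1.832 tilt [ 0.  0. -1.] F [ 0.14 -0.36 -0.57] M [-0.01  0.04  0.01] w 49.8 j [ 0.85  0.26 -0.17  0.   -1.14 -1.12]
shift cm (current axes) [-0.14  0.1  20.34]  turn deg -0.1
```

View pics/scene1.png

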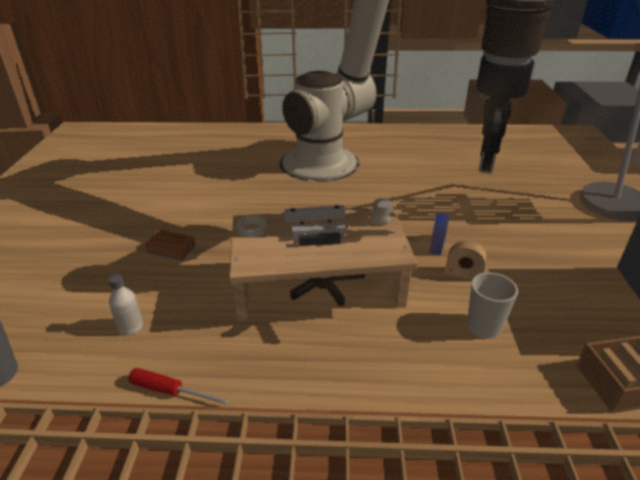

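The scene view shows the gripper hanging over the pack at (467,260), with its tips at about (487,170). I'll descend part of the way and check alignment from the top.

>>> jog_arm([
  [[-0.1,0.1,3.5],[0,0,0],5],
  [[0,0,4],[0,0,0],5],
  [[0,0,4],[0,0,0],5],
  [[0,0,1],[0,0,0],5],
  [[0,0,0],[0,0,0],5],
])

```text
clock: 3.98
position: [468.8, 296.9, 106.6]
ee_rot: [-0.609, 0.794, -0.0, 0.0]
contact_force: [0.2, -0.4, 0.8]
gripper_width: 49.5
```

```bash
python3 - <<'E'
from h import *
ims=[]
for n,(x,y) in (("scene",(430,190)),("top",(110,220))):
    im=eyes.get_image(n)[:,:,::-1]; ims.append(cv2.resize(im[y:y+110,x:x+100],None,fx=4,fy=4,interpolation=cv2.INTER_CUBIC))
cv2.imwrite("pics/al.png",np.hstack(ims))
print(proj("top",[[468.5,297,28],[468,299,70]]))
E
python3 go.py 468.5 297 28 -1.83
```

```text
[[162.17244444 265.52539069]
 [154.47086758 264.71635958]]
t 4.075 pos [469.4 297.5 108. ] yaw -1.833 tilt [ 0.002  0.002 -1.   ] F [-0.55 -0.42 -0.09] M [ 0.01 -0.03 -0.01] w 50.1 j [ 0.86  0.39 -0.33  0.   -0.85 -1.12]
shift cm (current axes) [0.09 0.09 8.  ]  turn deg -0.2
```

View pics/al.png

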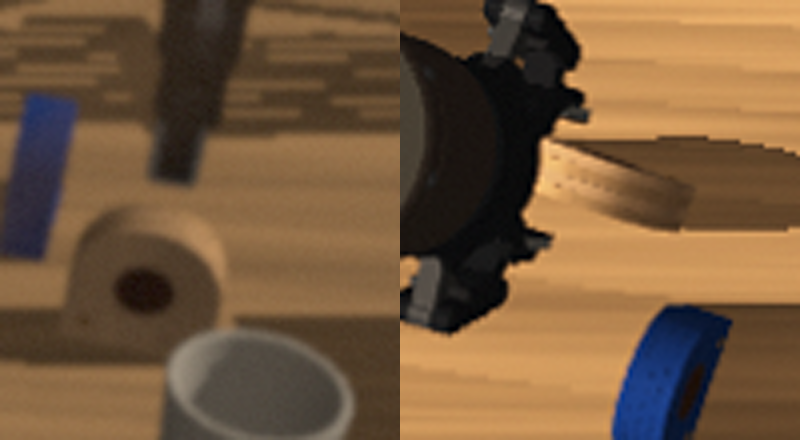

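```bash
python3 - <<'E'
from h import *
p=(469,297.5,-.262)
for z in(108,120): print(((proj("scene",T(p,[[25,-11,z],[25,11,z],[39,-11,z],[39,11,z]]))-[430,190])*4).round())
for z in(108,120): print(((proj("top",T(p,[[25,-11,z],[25,11,z],[-25,-11,z],[-25,11,z]]))-[110,220])*4).round()+[400,0])
E
```

```text
[[145. 173.]
 [197. 181.]
 [143. 190.]
 [195. 198.]]
[[150. 150.]
 [202. 158.]
 [148. 168.]
 [200. 176.]]
[[595. 125.]
 [548. 111.]
 [562. 234.]
 [515. 220.]]
[[587. 123.]
 [540. 109.]
 [553. 233.]
 [506. 220.]]
```

>>> jog_arm([
  [[0,0,3],[0,0,0],5],
  [[0,0,3],[0,0,0],5],
  [[0,0,2],[0,0,0],5],
  [[0,0,0],[0,0,0],5],
  [[0,0,0],[0,0,0],1],
  [[0,0,0],[0,0,0],1],
  [[0,0,0],[0,0,0],1],
  [[0,0,0],[0,0,0],1],
  [[0,0,0],[0,0,0],1],
])

```text
clock: 5.2
position: [469.5, 297.7, 28.2]
ee_rot: [-0.608, 0.794, 0.0, 0.002]
contact_force: [-0.6, 1.3, 6.3]
gripper_width: 23.3
```

>>> jog_arm([
  [[0,0,-2],[0,0,0],1],
  [[0,0,-4],[0,0,0],1],
  [[0,0,-5],[0,0,0],1],
  [[0,0,-5],[0,0,0],1],
  [[0,0,-5],[0,0,0],1],
  [[0,0,0],[0,0,0],1],
])

```text
clock: 5.95
position: [470.1, 298.0, 241.5]
ee_rot: [-0.608, 0.794, 0.001, 0.005]
contact_force: [0.4, 0.1, -1.7]
gripper_width: 23.5
```

```bash
python3 - <<'E'
from h import *
sh=(523.5,20.5,.148)
print(T(sh,[[-35,0,150]]), T(sh,[[70,0,90]]))
for n in C: cv2.imwrite(f"pics/{n}2.png",eyes.get_image(n)[:,:,::-1])
E
python3 go.py 488.9 15.3 240 -1.423
```

```text
[[488.88262082  15.33888975 150.        ]] [[592.73475835  30.82222049  90.        ]]
t 6.05 pos [467.8 296.3 236.3] yaw -1.835 tilt [-0.001  0.001 -1.   ] F [-0.58 -0.41 -1.24] M [-0.03  0.02  0.02] w 23.4 j [ 0.86  0.26 -0.16 -0.   -1.15 -1.12]
shift cm (current axes) [26.58 -9.37 -0.39]  turn deg -23.6
```

View pics/scene2.png

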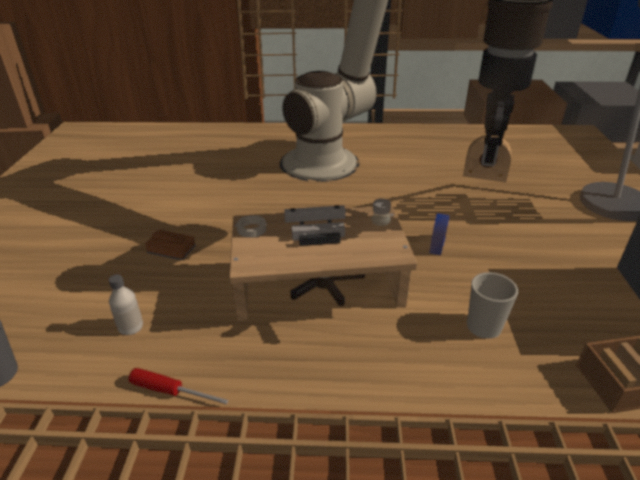

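The pack is held upright at scene (487,160). Next I'll carry it over the clamp.

>>> jog_arm([
  [[2.5,-0.9,-0.1],[0,0,0],1],
  [[4,-1.4,0],[0,0,0],1],
  [[4,-1.4,0],[0,0,0],1],
  [[4,-1.4,0],[0,0,0],1],
  [[4,-1.4,0],[0,0,0],1],
  [[4,-1.4,0],[0,0,0],1],
  [[4,-1.4,0],[0,0,-7.8],1],
  [[0,0,0],[0,0,-7.9],1],
  [[0,0,0],[0,0,-7.9],1],
  [[0,0,0],[0,0,0],1],
])

```text
clock: 7.3
position: [488.0, 15.4, 236.0]
ee_rot: [0.757, -0.654, -0.001, 0.001]
contact_force: [-0.4, -0.6, -0.8]
gripper_width: 23.4
```

```bash
python3 - <<'E'
from h import *
ims=[]
for n,(x,y) in (("scene",(220,130)),("top",(205,160))):
    im=eyes.get_image(n)[:,:,::-1]; cv2.imwrite(f"pics/{n}3.png",im);ims.append(cv2.resize(im[y:y+150,x:x+200],None,fx=2,fy=2,interpolation=cv2.INTER_CUBIC))
cv2.imwrite("pics/al3.png",np.hstack(ims))
E
python3 go.py 488.9 15.3 160 -1.423
```

```text
t 7.4 pos [488.5  16.  236.5] yaw -1.425 tilt [-0.002 -0.001 -1.   ] F [-0.61  0.   -1.31] M [-0.06 -0.05 -0.01] w 23.5 j [ 0.37  0.15 -0.31 -0.   -1.12 -0.22]
shift cm (current axes) [ 0.07 -0.05  7.65]  turn deg -0.1
```

View pics/al3.png

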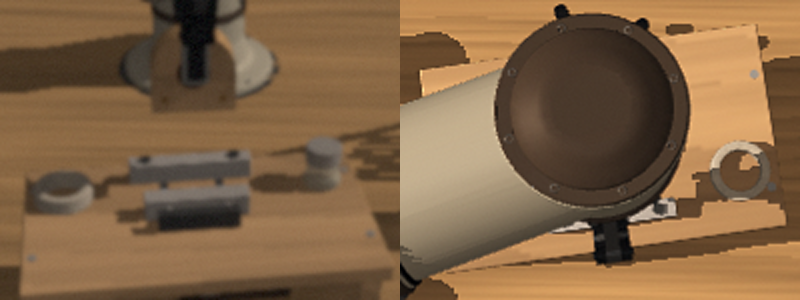

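>>> jog_arm([
  [[0,-0.2,2],[0,0,0],1],
  [[0,0,2.4],[0,0,0],1],
  [[0,0,2],[0,0,0],1],
  [[0,0,0],[0,0,0],1],
])

```text
clock: 7.9
position: [489.8, 16.5, 171.7]
ee_rot: [0.757, -0.653, -0.001, 0.002]
contact_force: [0.9, -1.2, -0.2]
gripper_width: 23.5
```

```bash
python3 go.py 490.9 15.5 148 -1.423; python3 - <<'E'
from h import *
ims=[]
x,y=270,150
im=eyes.get_image("scene")[:,:,::-1]
z=cv2.resize(im[y:y+100,x:x+130],None,fx=6,fy=6,interpolation=cv2.INTER_CUBIC)
sh=(523.5,20.5,.148)
s=arm.read_state();b=s["position"][2]-28
def line(P,c):
    cv2.polylines(z,[((proj("scene",T(sh,P))-[x,y]+.5)*6).round().astype(int)],True,c,1)
for fx in(-52.5,): line([[fx,-55,120],[fx,55,120],[fx,55,140],[fx,-55,140]],(0,255,0))
jx=-13; line([[jx,-45,140],[jx,45,140],[jx+18,45,140],[jx+18,-45,140]],(0,0,255))
line([[-33-12,-35,b],[-33-12,35,b],[-33+12,35,b],[-33+12,-35,b]],(255,255,0))
cv2.imwrite("pics/al4.png",z)
E
```

```text
t 7.9 pos [489.8  16.5 171.7] yaw -1.424 tilt [-0.004 -0.001 -1.   ] F [ 0.88 -1.2  -0.16] M [-0.02  0.01 -0.08] w 23.5 j [ 0.37  0.21 -0.4  -0.   -0.96 -0.22]
shift cm (current axes) [ 0.11 -0.1   2.37]  turn deg -0.0
```

View pics/al4.png

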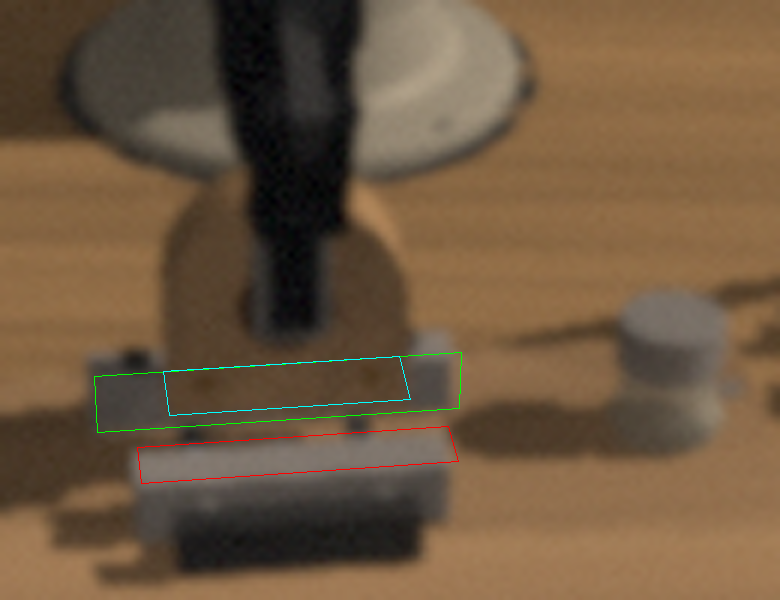

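>>> jog_arm([
  [[0.1,-0.2,0],[0,0,0],1],
  [[0,0,1],[0,0,0],1],
  [[0,0,1],[0,0,0],1],
  [[0,0,0],[0,0,0],1],
  [[0,0,0],[0,0,0],1],
])

```text
clock: 8.57
position: [493.4, 16.1, 153.3]
ee_rot: [0.758, -0.653, 0.0, 0.0]
contact_force: [-0.2, -1.4, -0.8]
gripper_width: 23.5
```

```bash
python3 go.py 492 15.5 148 -1.423
```

```text
t 8.575 pos [493.4  16.1 153.3] yaw -1.422 tilt [ 0. -0. -1.] F [-0.2  -1.35 -0.79] M [ 0.01  0.02 -0.02] w 23.5 j [ 0.36  0.24 -0.42  0.   -0.91 -0.21]
shift cm (current axes) [0.04 0.15 0.53]  turn deg 0.0
```

>>> jog_arm([
  [[0,0.1,0.2],[0,0,0],1],
  [[0,0,0.2],[0,0,0],1],
  [[0,0,0],[0,0,0],1],
])

```text
clock: 8.95
position: [492.2, 16.0, 149.2]
ee_rot: [0.758, -0.653, -0.0, 0.0]
contact_force: [-0.3, 0.4, -0.7]
gripper_width: 23.4
```

>>> jog_arm([
  [[0,0,0.1],[0,0,0],1],
  [[0,0,0],[0,0,0],1],
])

```text
clock: 9.2
position: [492.4, 16.0, 148.4]
ee_rot: [0.758, -0.653, 0.0, -0.0]
contact_force: [0.5, -0.4, -0.9]
gripper_width: 23.2
```

>>> jog_arm([
  [[0,0,0.05],[0,0,0],1],
  [[0,0,0],[0,0,0],1],
])

```text
clock: 9.45
position: [492.5, 15.9, 148.3]
ee_rot: [0.758, -0.653, 0.0, -0.0]
contact_force: [-0.6, -0.5, 2.8]
gripper_width: 23.5
```

>>> jog_arm([
  [[0,0,0.05],[0,0,0],1],
  [[0,0,0],[0,0,0],1],
])

```text
clock: 9.7
position: [492.5, 15.9, 148.2]
ee_rot: [0.758, -0.653, 0.0, -0.0]
contact_force: [-3.3, 0.1, 6.2]
gripper_width: 23.4
```

The force shows the pack is seated. I'll release it now.

>>> jog_arm([
  [[0,0,-0.05],[0,0,0],2.6],
  [[0,0,0],[0,0,0],3.2],
  [[0,0,0],[0,0,0],4.4],
  [[0,0,0],[0,0,0],5],
  [[0,0,-1],[0,0,0],5],
  [[0,0,-3],[0,0,0],5],
  [[0,0,-5],[0,0,0],5],
  [[0,0,-4],[0,0,0],5],
  [[0,0,0],[0,0,0],0],
])

```text
clock: 10.82
position: [494.2, 16.4, 282.3]
ee_rot: [0.758, -0.653, 0.003, -0.004]
contact_force: [0.6, 0.6, -1.3]
gripper_width: 33.1
```

```bash
python3 - <<'E'
from h import *
ims=[]
for n,(x,y) in (("scene",(220,170)),("top",(205,160))):
    im=eyes.get_image(n)[:,:,::-1]; cv2.imwrite(f"pics/{n}5.png",im);ims.append(cv2.resize(im[y:y+150,x:x+200],None,fx=4,fy=4,interpolation=cv2.INTER_CUBIC))
cv2.imwrite("pics/al5.png",ims[0])
E
python3 go.py 488.9 15.3 160 -1.423
```

```text
t 10.925 pos [492.   16.1 278.1] yaw -1.423 tilt [ 0.001  0.001 -1.   ] F [-0.14 -0.11 -0.25] M [-0.06  0.03  0.05] w 18.0 j [ 0.36  0.12 -0.23 -0.   -1.22 -0.21]
shift cm (current axes) [ 0.04  0.33 11.81]  turn deg 0.0
```

View pics/al5.png

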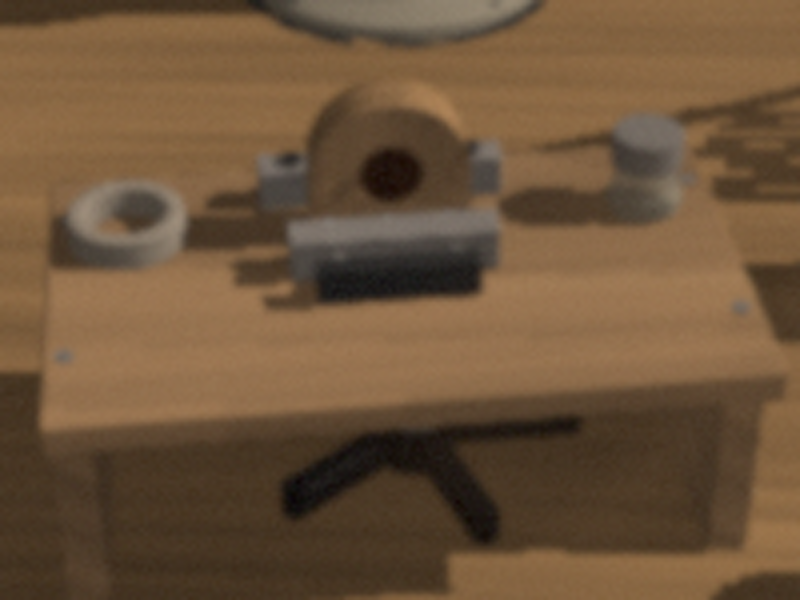

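The pack stands upright between the fence and the jaw, with its disc at scene (317,213), and it is free of the gripper. The knob arms show at scene (293,295) and (341,303). Now I'll move to the knob.

```bash
python3 go.py 655 31.6 200 -2.674
```

```text
t 10.925 pos [492.   16.1 278.1] yaw -1.423 tilt [ 0.001  0.001 -1.   ] F [-0.14 -0.11 -0.25] M [-0.06  0.03  0.05] w 18.0 j [ 0.36  0.12 -0.23 -0.   -1.22 -0.21]
shift cm (current axes) [  0.87 -16.35   7.82]  turn deg 71.7
```

>>> jog_arm([
  [[0.2,-4.1,0],[0,0,0],0],
  [[0.2,-4.1,0],[0,0,0],0],
  [[0.2,-4.1,0],[0,0,0],0],
  [[0.2,-4.1,0],[0,0,9.0],0],
  [[0,0,0],[0,0,9.0],0],
  [[0,0,0],[0,0,9.0],0],
  [[0,0,0],[0,0,9.0],0],
  [[0,0,0],[0,0,9.0],0],
  [[0,0,0],[0,0,9.0],0],
  [[0,0,0],[0,0,9.0],0],
])

```text
clock: 12.18
position: [655.0, 32.2, 275.7]
ee_rot: [-0.302, 0.953, 0.0, -0.002]
contact_force: [-0.2, 0.1, -0.4]
gripper_width: -0.1
```

>>> jog_arm([
  [[0,0,2],[0,0,8.7],0],
  [[0,0,4],[0,0,0],0],
  [[0,0,5],[0,0,0],0],
  [[0,0,4],[0,0,0],0],
  [[0,0,1],[0,0,0],0],
  [[0,0,0],[0,0,0],0],
])

```text
clock: 12.92
position: [655.7, 32.2, 117.3]
ee_rot: [-0.232, 0.973, -0.0, -0.001]
contact_force: [0.6, 0.1, 1.2]
gripper_width: -0.3
```

```bash
python3 - <<'E'
from h import *
ims=[]
for n,(x,y) in (("scene",(220,170)),("top",(205,130))):
    im=eyes.get_image(n)[:,:,::-1]; cv2.imwrite(f"pics/{n}6.png",im);ims.append(cv2.resize(im[y:y+150,x:x+130],None,fx=3,fy=4,interpolation=cv2.INTER_CUBIC) if 0 else cv2.resize(im[y:y+150,x:x+200],None,fx=2,fy=2))
cv2.imwrite("pics/al6.png",np.hstack(ims))
cv2.imwrite("pics/al6s.png",cv2.resize(cv2.imread("pics/scene6.png")[190:340,250:400],None,fx=4,fy=4,interpolation=cv2.INTER_CUBIC))
E
python3 go.py 655 31.6 80 -2.674
```

```text
t 13.025 pos [656.9  32.5 119.6] yaw -2.673 tilt [ 0.003  0.    -1.   ] F [ 0.31 -0.37  0.94] M [ 0.01 -0.04  0.06] w 0.1 j [ 0.3   0.53 -0.05  0.   -0.99 -1.4 ]
shift cm (current axes) [0.22 0.01 3.96]  turn deg 0.0
```

View pics/al6s.png

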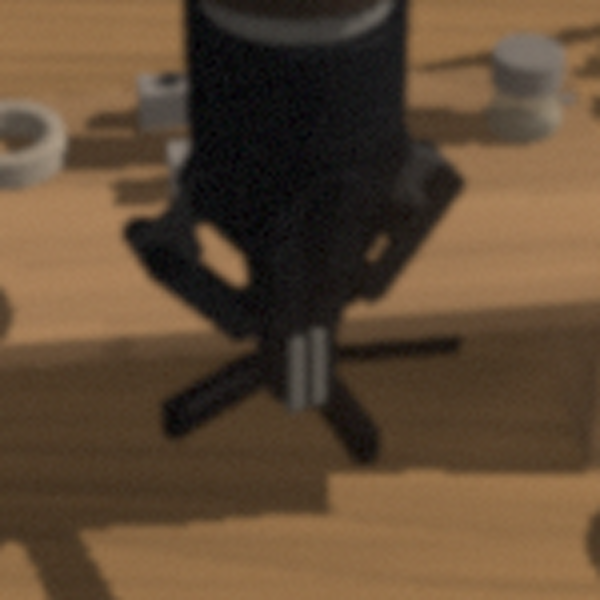

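View pics/al6.png

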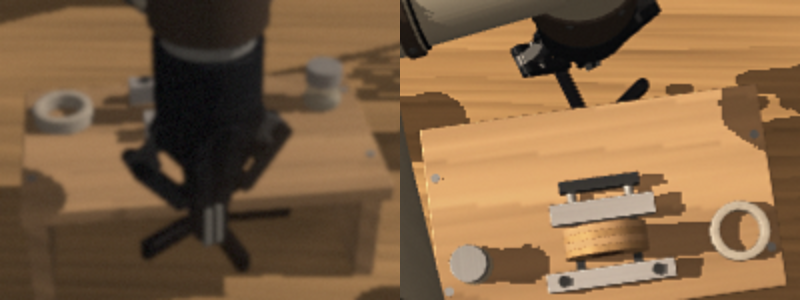

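>>> jog_arm([
  [[0.1,0,1.8],[0,0,0],0],
  [[0,0,1.6],[0,0,0],0],
  [[0,0,0],[0,0,0],0],
  [[0,0,0],[0,0,0],0],
])

```text
clock: 13.52
position: [655.4, 31.9, 84.6]
ee_rot: [-0.232, 0.973, -0.0, 0.001]
contact_force: [-0.5, -0.3, 0.6]
gripper_width: -0.2
```

```bash
python3 go.py 655 31.6 83 -2.674; python3 - <<'E'
from h import *
cv2.imwrite("pics/s7.png",cv2.resize(eyes.get_image("scene")[190:340,250:400,::-1],None,fx=4,fy=4,interpolation=cv2.INTER_CUBIC))
E
```

```text
t 13.525 pos [655.4  31.9  84.6] yaw -2.674 tilt [ 0.001  0.    -1.   ] F [-0.51 -0.31  0.63] M [-0.    0.01  0.01] w -0.2 j [ 0.29  0.56 -0.09  0.   -0.92 -1.4 ]
shift cm (current axes) [ 0.05 -0.01  0.16]  turn deg 0.0
```

View pics/s7.png

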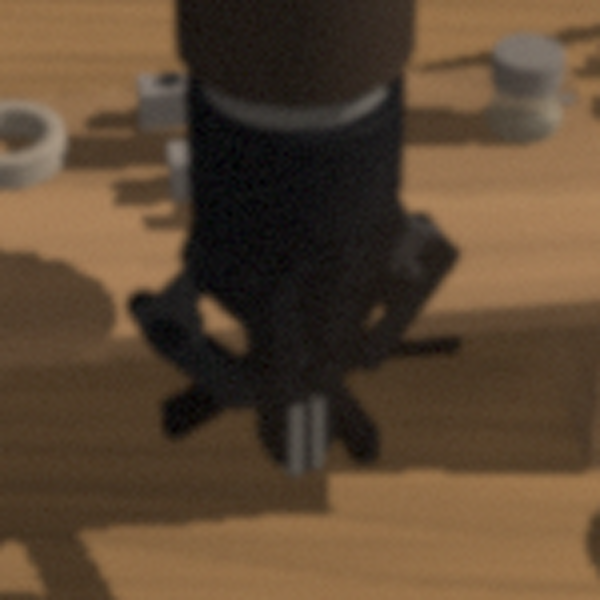

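>>> jog_arm([
  [[0,0.2,0],[0,0,0],0],
  [[0,0.2,0],[0,0,0],0],
  [[0,0.2,0],[0,0,0],0],
  [[0,0.2,0],[0,0,0],0],
  [[0,0,0],[0,0,0],0],
])

```text
clock: 14.2
position: [651.6, 38.7, 84.0]
ee_rot: [-0.232, 0.973, -0.0, 0.0]
contact_force: [1.8, -3.3, -0.0]
gripper_width: -0.0
```

It's in contact, at about 3.8 N against the push. Now I'll follow the arc.

>>> jog_arm([
  [[-0.12,0.4,0],[0,0,-4],0],
  [[-0.12,0.4,0],[0,0,-4],0],
  [[-0.12,0.4,0],[0,0,-4],0],
  [[-0.12,0.4,0],[0,0,-4],0],
  [[0,0,0],[0,0,0],0],
])

```text
clock: 14.82
position: [646.5, 54.9, 83.9]
ee_rot: [-0.365, 0.931, -0.0, -0.0]
contact_force: [0.0, -2.3, 0.2]
gripper_width: -0.1
```

```bash
cat > kn.py <<'E'
from h import *
from scipy.spatial.transform import Rotation as Ro
s=arm.read_state();R=Ro.from_quat(s["ee_rot"]).as_matrix()
hub=np.array([592.7,30.8]);d=s["position"][:2]-hub
r=-d@R[:2,0];t=d@R[:2,1];a=np.arctan2(R[1,0],R[0,0])+np.pi
F=s["contact_force"]
print("t",s["clock"],"r %.1f t %.1f z %.1f frame-th %.3f F_push(toolx,y,z)"%(r,t,s["position"][2],(a-.148+np.pi)%(2*np.pi)-np.pi),(R.T@F).round(2),"Mz",s["wrist_torque"].round(2))
E
python3 kn.py
```

```text
t 14.825 r 55.8 t -18.9 z 83.9 frame-th 0.598 F_push(toolx,y,z) [ 1.54 -1.71 -0.2 ] Mz [-0.65 -0.23  0.01]
```

>>> jog_arm([
  [[-0.12,0.4,0],[0,0,-4],0],
  [[-0.12,0.4,0],[0,0,-4],0],
  [[-0.12,0.4,0],[0,0,-4],0],
  [[-0.12,0.4,0],[0,0,-4],0],
  [[-0.12,0.4,0],[0,0,-4],0],
  [[-0.12,0.4,0],[0,0,-4],0],
  [[0,0,0],[0,0,0],0],
])

```text
clock: 15.7
position: [632.0, 75.0, 83.9]
ee_rot: [-0.55, 0.835, -0.0, 0.0]
contact_force: [2.0, -3.1, 0.7]
gripper_width: -0.3
```

```bash
python3 kn.py;  python3 - <<'E'
from h import *
cv2.imwrite("pics/s8.png",np.hstack([cv2.resize(eyes.get_image("scene")[190:340,250:390,::-1],None,fx=2.8,fy=2.8,interpolation=cv2.INTER_CUBIC),cv2.resize(eyes.get_image("top")[140:290,250:390,::-1],None,fx=2.8,fy=2.8,interpolation=cv2.INTER_CUBIC)]))
E
```

```text
t 15.7 r 56.1 t -18.6 z 83.9 frame-th 1.016 F_push(toolx,y,z) [ 2.11 -3.06 -0.65] Mz [-0.7  -0.36  0.06]
```

View pics/s8.png

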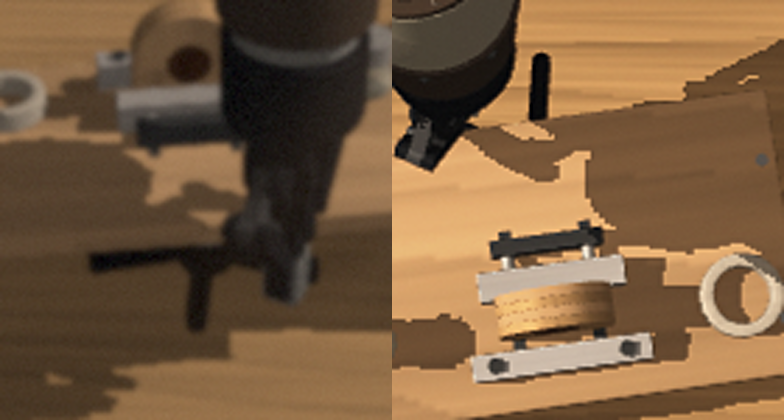

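The jaw now nearly touches the pack, and arm B (top-view crop at about (540,85)) points straight out. I'll switch to arm B.

>>> jog_arm([
  [[0,-0.4,0],[0,0,0],0],
  [[-0.3,-0.4,-1],[0,0,0],0],
  [[0,0,-3],[0,0,0],0],
  [[0,0,-3],[0,0,0],0],
  [[0,0,0],[0,0,0],0],
])

```text
clock: 16.42
position: [642.5, 75.6, 157.6]
ee_rot: [-0.551, 0.835, -0.001, 0.003]
contact_force: [0.1, -0.6, -0.2]
gripper_width: -0.2
```

```bash
python3 go.py 646.6 -2 150 -3.21;  python3 - <<'E'
from h import *
cv2.imwrite("pics/s9.png",np.hstack([cv2.resize(eyes.get_image("scene")[190:340,250:390,::-1],None,fx=2.8,fy=2.8,interpolation=cv2.INTER_CUBIC),cv2.resize(eyes.get_image("top")[140:290,250:390,::-1],None,fx=2.8,fy=2.8,interpolation=cv2.INTER_CUBIC)]))
E
```

```text
t 16.425 pos [642.5  75.6 157.6] yaw -1.975 tilt [ 0.007  0.002 -1.   ] F [ 0.09 -0.57 -0.24] M [0.04 0.02 0.03] w -0.2 j [ 0.37  0.47 -0.04  0.   -1.05 -0.77]
shift cm (current axes) [ 6.97 -3.43  0.74]  turn deg 70.7
```

View pics/s9.png

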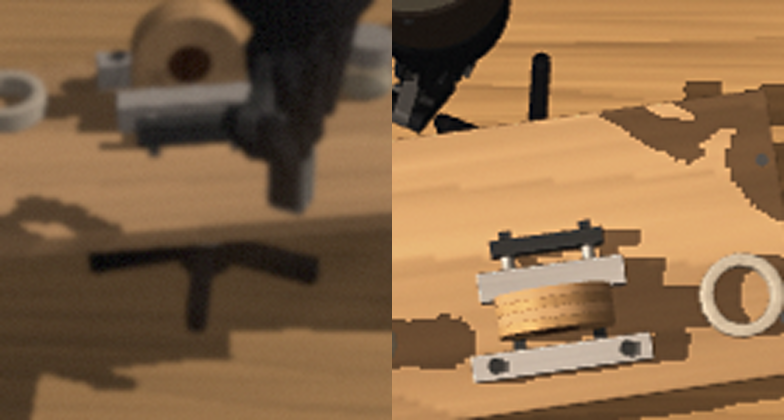

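>>> jog_arm([
  [[3.5,-1.7,0],[0,0,0],0],
  [[3.5,-1.7,0],[0,0,8.8],0],
  [[0,0,0],[0,0,8.8],0],
  [[0,0,0],[0,0,8.8],0],
  [[0,0,0],[0,0,8.8],0],
  [[0,0,0],[0,0,8.8],0],
  [[0,0,0],[0,0,8.8],0],
  [[0,0,0],[0,0,8.8],0],
  [[0,0,0],[0,0,9],0],
  [[0,0,0],[0,0,0],0],
])

```text
clock: 17.77
position: [643.5, -3.0, 152.5]
ee_rot: [0.032, 0.999, -0.0, -0.001]
contact_force: [0.4, 0.1, -0.0]
gripper_width: -0.3
```

```bash
python3 go.py 646.6 -2 84 -3.21;  python3 - <<'E'
from h import *
k=unproj("top",np.array([[(541-392)/2.8+250,62/2.8+140]]),97)[0]
d=k[:2]-[592.7,30.8];print("armB tip r,th local",np.hypot(*d),np.arctan2(d[1],d[0])-.148)
cv2.imwrite("pics/s10.png",cv2.resize(eyes.get_image("scene")[190:340,230:390,::-1],None,fx=4,fy=4,interpolation=cv2.INTER_CUBIC))
E
```

```text
t 17.775 pos [643.5  -3.  152.5] yaw 3.077 tilt [-0.002 -0.    -1.   ] F [ 0.38  0.15 -0.01] M [0.   0.03 0.03] w -0.3 j [ 0.25  0.48 -0.05 -0.   -1.05 -1.88]
shift cm (current axes) [-0.32  0.12  6.85]  turn deg 0.2
armB tip r,th local 63.14403019823744 -0.1995789322784697
```

View pics/s10.png

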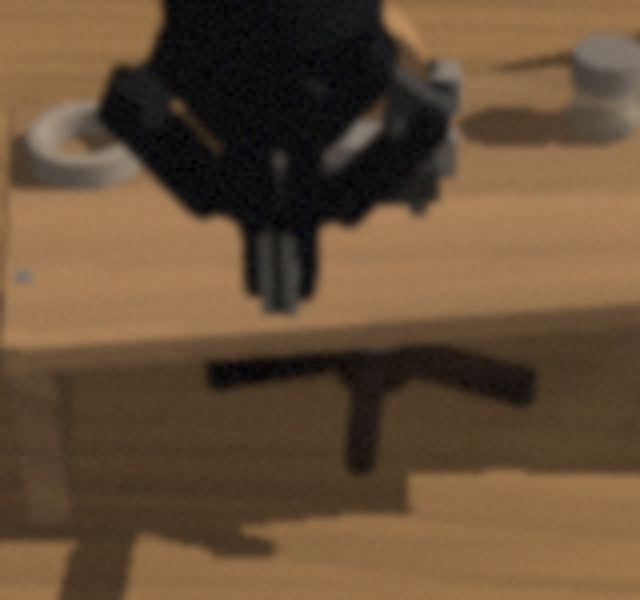

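>>> jog_arm([
  [[-0.3,0.1,2],[0,0,0],0],
  [[0,0,2.5],[0,0,0],0],
  [[0,0,2.3],[0,0,0],0],
  [[0,0.2,0],[0,0,0],0],
  [[0,0.2,0],[0,0,0],0],
  [[0,0,0],[0,0,0],0],
])

```text
clock: 18.58
position: [648.3, 2.2, 87.1]
ee_rot: [0.033, 0.999, 0.0, 0.001]
contact_force: [-0.2, -0.3, -0.3]
gripper_width: -0.5
```

```bash
python3 kn.py
```

```text
t 18.575 r 57.3 t -24.9 z 87.1 frame-th -0.213 F_push(toolx,y,z) [ 0.19 -0.33  0.34] Mz [-0.02  0.01 -0.04]
```

>>> jog_arm([
  [[0,0.2,0.3],[0,0,0],0],
  [[0,0.2,0],[0,0,0],0],
  [[0,0.2,0],[0,0,0],0],
  [[0,0,0],[0,0,0],0],
])

```text
clock: 19.08
position: [647.8, 7.4, 82.9]
ee_rot: [0.033, 0.999, -0.0, -0.0]
contact_force: [0.2, -2.9, -0.1]
gripper_width: -0.1
```

```bash
python3 kn.py
```

```text
t 19.075 r 56.5 t -19.7 z 82.9 frame-th -0.214 F_push(toolx,y,z) [-0.39 -2.83  0.08] Mz [-0.69  0.03  0.  ]
```

>>> jog_arm([
  [[-0.12,0.4,0],[0,0,-4],0],
  [[-0.12,0.4,0],[0,0,-4],0],
  [[-0.12,0.4,0],[0,0,-4],0],
  [[-0.12,0.4,0],[0,0,-4],0],
  [[0,0,0],[0,0,0],0],
])

```text
clock: 19.7
position: [651.8, 23.4, 82.9]
ee_rot: [-0.106, 0.994, -0.0, -0.0]
contact_force: [-1.8, -3.0, 0.2]
gripper_width: 0.1
```

```bash
cat >> kn.py <<'E'
im=eyes.get_image("top")
import time
cv2.imwrite("pics/k%d.png"%round(s["clock"]*100),cv2.resize(im[190:290,250:390,::-1],None,fx=4,fy=4,interpolation=cv2.INTER_CUBIC))
E
python3 kn.py; ls pics/k*
```

```text
t 19.7 r 56.2 t -19.7 z 82.9 frame-th 0.064 F_push(toolx,y,z) [ 2.41 -2.54 -0.19] Mz [-0.79  0.09  0.01]
pics/k1970.png
```

View pics/k1970.png

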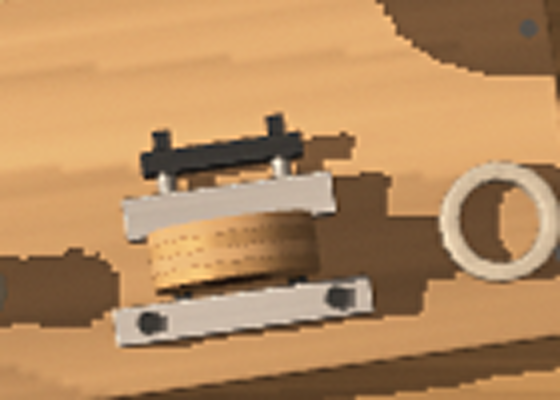

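>>> jog_arm([
  [[-0.06,0.2,0],[0,0,-2],0],
  [[-0.06,0.2,0],[0,0,-2],0],
  [[0,0,0],[0,0,0],0],
  [[0,0,0],[0,0,0],0],
])

```text
clock: 20.25
position: [652.1, 28.0, 82.8]
ee_rot: [-0.141, 0.99, -0.0, -0.0]
contact_force: [-1.1, -4.8, 1.8]
gripper_width: 0.1
```

```bash
python3 kn.py; ls pics/k*
```

```text
t 20.25 r 56.2 t -19.2 z 82.8 frame-th 0.135 F_push(toolx,y,z) [ 2.38 -4.33 -1.76] Mz [-1.07  0.32 -0.01]
pics/k1970.png
pics/k2025.png
```

>>> jog_arm([
  [[-0.06,0.2,0],[0,0,-2],0],
  [[-0.06,0.2,0],[0,0,-2],0],
])

```text
clock: 20.55
position: [652.1, 32.2, 82.8]
ee_rot: [-0.177, 0.984, -0.0, -0.0]
contact_force: [-0.4, -4.7, 1.3]
gripper_width: 0.4
```

```bash
python3 kn.py
```

```text
t 20.55 r 56.2 t -19.3 z 82.8 frame-th 0.207 F_push(toolx,y,z) [ 1.99 -4.25 -1.34] Mz [-1.31  0.35  0.06]
```

>>> jog_arm([
  [[-0.06,0.2,0],[0,0,-2],0],
  [[-0.06,0.2,0],[0,0,-2],0],
])

```text
clock: 20.85
position: [651.9, 36.5, 82.8]
ee_rot: [-0.211, 0.978, -0.0, -0.0]
contact_force: [-0.4, -4.7, 1.7]
gripper_width: 0.1
```

```bash
python3 kn.py; ls pics/k*
```

```text
t 20.85 r 56.3 t -19.2 z 82.8 frame-th 0.277 F_push(toolx,y,z) [ 2.3  -4.08 -1.67] Mz [-1.36  0.26  0.06]
pics/k1970.png
pics/k2025.png
pics/k2055.png
pics/k2085.png
```

View pics/k2085.png

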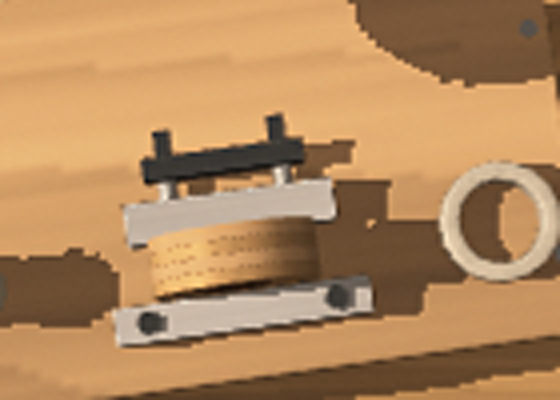

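>>> jog_arm([
  [[-0.06,0.2,0],[0,0,-2],0],
  [[-0.06,0.2,0],[0,0,-2],0],
])

```text
clock: 21.15
position: [651.3, 40.6, 82.7]
ee_rot: [-0.245, 0.97, -0.0, -0.0]
contact_force: [-0.1, -5.1, 0.7]
gripper_width: -0.3
```

```bash
python3 kn.py
```

```text
t 21.15 r 56.2 t -19.2 z 82.7 frame-th 0.346 F_push(toolx,y,z) [ 2.52 -4.42 -0.66] Mz [-1.36  0.1   0.03]
```

>>> jog_arm([
  [[-0.06,0.2,0],[0,0,-2],0],
  [[-0.06,0.2,0],[0,0,-2],0],
])

```text
clock: 21.45
position: [650.4, 44.7, 82.8]
ee_rot: [-0.278, 0.96, -0.0, 0.0]
contact_force: [-0.4, -4.7, 0.4]
gripper_width: -0.5
```

```bash
python3 kn.py; ls pics/k*
```

```text
t 21.45 r 56.2 t -19.1 z 82.8 frame-th 0.416 F_push(toolx,y,z) [ 2.85 -3.73 -0.4 ] Mz [-1.41 -0.01  0.08]
pics/k1970.png
pics/k2025.png
pics/k2055.png
pics/k2085.png
pics/k2115.png
pics/k2145.png
```

View pics/k2145.png

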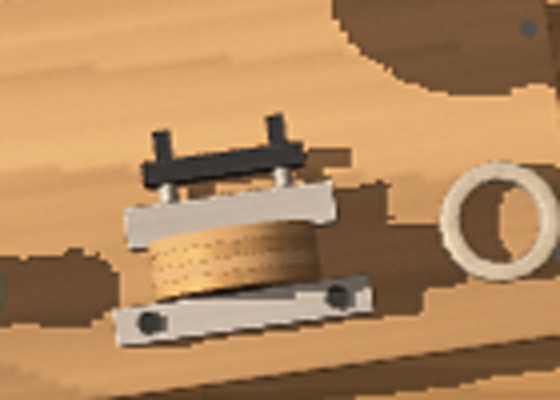

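>>> jog_arm([
  [[-0.06,0.2,0],[0,0,-2],0],
  [[-0.06,0.2,0],[0,0,-2],0],
])

```text
clock: 21.75
position: [649.3, 48.4, 82.8]
ee_rot: [-0.311, 0.95, -0.0, 0.0]
contact_force: [0.8, -5.8, 0.4]
gripper_width: -0.0
```

```bash
python3 kn.py
```

```text
t 21.75 r 56.1 t -19.3 z 82.8 frame-th 0.486 F_push(toolx,y,z) [ 2.77 -5.12 -0.4 ] Mz [-1.63 -0.1   0.02]
```

>>> jog_arm([
  [[-0.06,0.2,0],[0,0,-2],0],
])

```text
clock: 21.92
position: [648.7, 50.2, 82.8]
ee_rot: [-0.328, 0.945, -0.0, 0.0]
contact_force: [0.6, -7.3, -0.2]
gripper_width: -0.0
```

```bash
python3 kn.py; ls pics/k*|tail -1
```

```text
t 21.925 r 56.0 t -19.5 z 82.8 frame-th 0.520 F_push(toolx,y,z) [ 4.03 -6.14  0.2 ] Mz [-1.78 -0.19  0.09]
pics/k2192.png
```

>>> jog_arm([
  [[-0.06,0.2,0],[0,0,-2],0],
  [[0,0,0],[0,0,0],0],
])

```text
clock: 22.22
position: [647.9, 52.2, 82.8]
ee_rot: [-0.344, 0.939, -0.0, 0.0]
contact_force: [0.2, -5.9, -0.3]
gripper_width: -0.2
```

```bash
python3 kn.py
```

```text
t 22.225 r 56.0 t -19.3 z 82.8 frame-th 0.554 F_push(toolx,y,z) [ 3.66 -4.63  0.34] Mz [-1.67 -0.14  0.07]
```

>>> jog_arm([
  [[-0.06,0.2,0],[0,0,-2],0],
])

```text
clock: 22.4
position: [647.3, 53.8, 82.8]
ee_rot: [-0.361, 0.933, -0.0, 0.0]
contact_force: [1.6, -6.8, -1.0]
gripper_width: -0.3
```

```bash
python3 kn.py; ls pics/k*|tail -1
```

```text
t 22.4 r 55.9 t -19.7 z 82.8 frame-th 0.590 F_push(toolx,y,z) [ 3.37 -6.12  0.96] Mz [-2.03 -0.33  0.06]
pics/k2240.png
```

View pics/k2240.png

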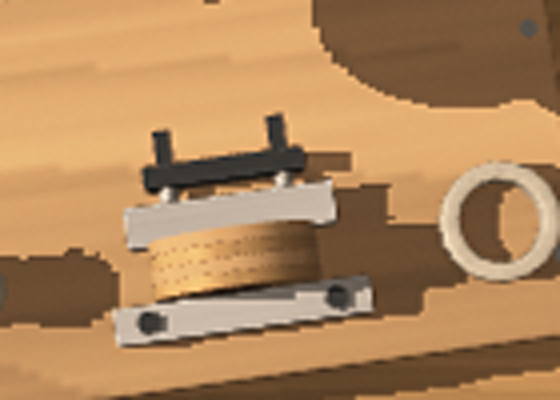

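The jaw has stopped moving while the carriage closes on it, so the pack is pinched. I'll work out the spring compression from the pictures.

```bash
python3 - <<'E'
import cv2,numpy as np,glob
fs=sorted(glob.glob("pics/k*.png"));th={1970:.064,2025:.135,2055:.207,2085:.277,2115:.346,2145:.416,2175:.486,2192:.52,2222:.554,2240:.59}
ref=cv2.cvtColor(cv2.imread(fs[0]),cv2.COLOR_BGR2GRAY).astype(np.float32)
for f in fs:
    g=cv2.cvtColor(cv2.imread(f),cv2.COLOR_BGR2GRAY).astype(np.float32)
    # column profiles: sub-pixel edge rows
    def edge(cols,lo,hi,sgn):
        v=[]
        for c in cols:
            d=sgn*np.diff(cv2.GaussianBlur(g[:,c:c+1],(1,9),2)[:,0])[lo:hi];d=np.clip(d,0,None);k=d.argmax();w=slice(max(0,k-5),k+6)
            v.append((d[w]*np.arange(lo,hi)[w]).sum()/d[w].sum())
        return np.mean(v)
    car=edge(range(195,260),130,175,-1)   # light->dark upper edge of carriage
    jaw=edge(range(195,260),180,215,1)    # dark->light upper edge jaw
    jw=edge(range(195,260),200,240,-1)
    n=int(f[-8:-4]);print(n,th[n],round(car,2),round(jaw,2),round(jw,2))
E
```

```text
1970 0.064 139.71 185.34 222.18
2025 0.135 141.97 186.65 225.97
2055 0.207 143.86 186.62 227.98
2085 0.277 145.99 185.78 225.88
2115 0.346 147.81 185.86 230.45
2145 0.416 149.8 186.69 226.61
2175 0.486 151.63 187.32 226.31
2192 0.52 152.44 187.42 226.69
2222 0.554 153.4 188.04 226.72
2240 0.59 154.3 188.5 226.52
```

```bash
python3 - <<'E'
import cv2,numpy as np,glob
fs=sorted(glob.glob("pics/k*.png"));L=[cv2.imread(f) for f in fs]
for nm,(x0,x1,y0,y1) in {"jawL":(112,150,190,262),"pack":(160,310,232,285)}.items():
    tpl=L[-1][y0:y1,x0:x1];o=[]
    for g in L:
        m=-cv2.matchTemplate(g[y0-20:y1+12,x0-3:x1+4],tpl,cv2.TM_SQDIFF_NORMED);_,_,_,p=cv2.minMaxLoc(m);c=m[:,p[0]];k=p[1]
        s=0 if k in(0,len(c)-1) else (c[k-1]-c[k+1])/(2*(c[k-1]-2*c[k]+c[k+1]));o.append(round(float(k+s-20),2))
    print(nm,o)
E
```

```text
jawL [-8.7, -7.84, -4.4, -3.78, -0.34, -0.13, -0.15, -0.13, -0.09, 0.0]
pack [-10.01, -7.9, -5.97, -3.93, -0.98, -0.04, -0.03, -0.03, -0.03, -0.03]
```

Pinch onset was at a frame angle of about 0.42, which puts the clamping force at roughly 8–9 N now. I'll add about 3° more.

>>> jog_arm([
  [[-0.05,0.15,0],[0,0,-1.5],0],
  [[-0.05,0.15,0],[0,0,-1.5],0],
  [[0,0,0],[0,0,0],0],
])

```text
clock: 22.82
position: [645.9, 56.7, 82.8]
ee_rot: [-0.385, 0.923, -0.0, 0.0]
contact_force: [0.3, -7.4, 0.2]
gripper_width: 0.4
```

```bash
python3 kn.py
```

```text
t 22.825 r 55.8 t -19.6 z 82.8 frame-th 0.642 F_push(toolx,y,z) [ 5.02 -5.4  -0.21] Mz [-2.03 -0.33  0.06]
```

Onset plus about 0.21 rad gives roughly 11 N, with a push of about 6 N. I'll back off and lift clear.

>>> jog_arm([
  [[0,-0.3,0],[0,0,0],0],
  [[0,-0.5,0],[0,0,0],0],
  [[0,0,-2],[0,0,0],0],
  [[0,0,-5],[0,0,0],0],
  [[0,0,-5],[0,0,0],0],
  [[0,0,-5],[0,0,0],0],
  [[0,0,-2],[0,0,0],0],
  [[0,0,0],[0,0,0],0],
  [[0,0,0],[0,0,0],0],
])

```text
clock: 24.0
position: [650.6, 52.0, 271.1]
ee_rot: [-0.384, 0.923, 0.001, -0.001]
contact_force: [-0.3, -0.4, -0.8]
gripper_width: 0.4
```

```bash
python3 kn.py; python3 - <<'E'
from h import *
for n in C: cv2.imwrite(f"pics/{n}F.png",eyes.get_image(n)[:,:,::-1])
import glob
fs=sorted(glob.glob("pics/k*.png"));L=[cv2.imread(f) for f in (fs[-2],fs[-1])]
for f in fs[-3:]:
    g=cv2.cvtColor(cv2.imread(f),cv2.COLOR_BGR2GRAY).astype(np.float32);v=[]
    for c in range(195,260):
        d=-np.diff(cv2.GaussianBlur(g[:,c:c+1],(1,9),2)[:,0])[130:175];d=np.clip(d,0,None);k=d.argmax();w=slice(max(0,k-5),k+6);v.append((d[w]*np.arange(130,175)[w]).sum()/d[w].sum())
    print(f,np.mean(v).round(2))
E
```

```text
t 24.0 r 55.9 t -26.2 z 271.1 frame-th 0.641 F_push(toolx,y,z) [ 0.49 -0.12  0.8 ] Mz [ 0.03  0.03 -0.05]
pics/k2240.png 154.3
pics/k2282.png 155.66
pics/k2400.png 155.65
```

View pics/sceneF.png

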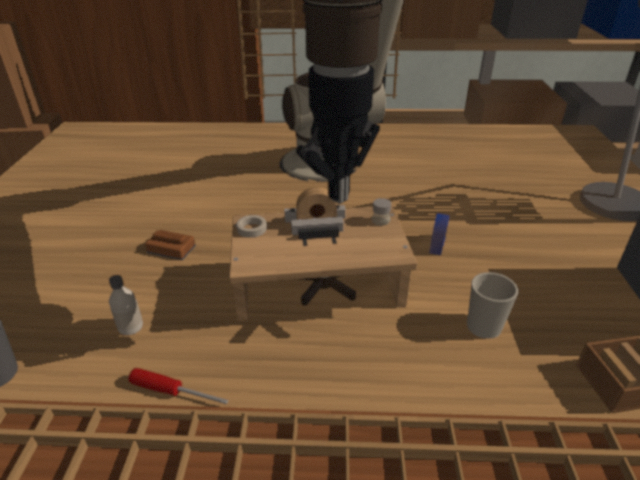

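View pics/topF.png

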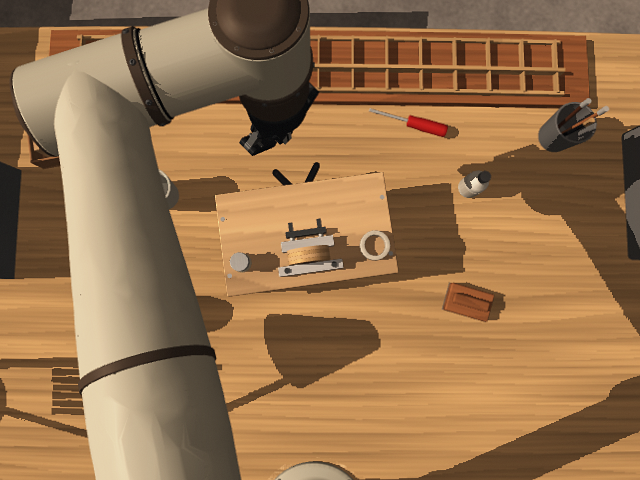

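The pack stands upright, clamped between the bars at top (308,256). The carriage hasn't moved since the knob was let go, and the bystanders are where they were. Handing in.

```bash
python3 -c "
from bench import arm
print(arm.job_done())"
```

```text
the job is handed in; nothing more can be done
None
```

The pack is standing upright in the clamp and held, and I handed the job in at about 24 s of the 72 s allowed. I put the pack between the fence and the jaw with its flat faces towards them and let go. I then tightened the clamp using only the knob, with closed fingertips, pushing two of its arms in turn.

- **Clamping:** the pictures show the jaw and pack stopping while the carriage kept moving. I turned the knob about 0.21 rad past that point, which I estimate at 10–11 N of clamping force.
- **Forces:** the push on the knob peaked at about 7 N. Single force readings varied by about 1 N, so the clamping estimate comes mainly from the knob angle and the pictures.
- **After letting go:** the carriage had not moved back and the pack was still upright. The bystanders I could see looked unmoved, and the gripper was about 15 cm clear of the knob with no contact force.
- **Disagreement:** the two cameras differed by about 3–4 mm on positions, so I placed the pack close to the given clamp point. There was room on both sides.

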